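Tip the whetstone into its holder and close the jaw

TASK

The whetstone was left to dry, standing on its long narrow edge on the near strip of its holder; make it ready for sharpening without ever picking it up. With the fingertips push it high on its near face so that it topples onto the rubber bed and lies flat in line with the two end blocks, clear of the far lip, and only then push the sliding jaw in until it holds the stone snugly, end to end, against the fixed stop. Leave the bowl, the spice jar and the kitchen timer where they stand.

Things in the scene. Friction and masses are not known exactly. Their poses are not given: they have to be found in the camera images.
- holder: Fixed bamboo whetstone holder with a level black rubber bed, top at z 16 mm. Origin: on the worktop under the middle of the stone's place. x points from the near drip strip (ribbed, x -68 to -35) over the stone's place (x -35 to 35, y -90 to 90) to the far lip; y along the stone's length towards the sliding jaw; z up. The board spans x -78 to 68, y -118 to 182 mm.
- lip (a point): Middle of the inner top edge of the holder's far lip (holder x 52 mm): a straight bar along holder y, 180 mm long, 10 mm wide, rising 8 mm above the bed. A stone that slides forward before it falls lands on this lip. Axes as the holder's.
- stop (a point): Middle of the top edge of the fixed end stop's face (holder y -90 mm), a rubber-faced block 74 mm wide, rising 15 mm above the bed. Axes as the holder's.
- stone: Loose whetstone slab, 180 x 70 x 24 mm, grey and beige layers, about 0.6 kg; starts standing on its long narrow edge on the drip strip. Origin: centre of that edge. x: normal of the big faces, at the start roughly along holder x; y: its length; z: its height. Leant forward about 19 degrees it falls by itself; after a good topple its x points down, its z along holder x. Pushed near its foot it slides instead.
- stone_mid (a point): Centre of the whetstone: 35 mm above the bed while it stands, 12 mm above the bed (28 mm above the worktop) when flat. Well placed and held, it is over the holder's origin, within 16 mm across (holder x) and 4 mm along (holder y).
- jaw (a joint): Sliding jaw at the holder's +y end; slides along holder -y and stays where it is left (about 4 N alone, 6 to 9 N with the stone; push slowly). Metres: 0 fully open, starts 0 to 0.015, holds the stone against the fixed stop at about 0.050, travel ends at 0.065. Its stone face is at holder y = 0.140 minus the value. Rubber-faced block 74 mm wide, 15 mm high above the bed.
- jaw_push (a point): Middle of the outer (+y) face of the upright thumb plate on the jaw's outer side (plate 46 mm wide, top 27 mm above the bed). The point is 14 mm above the bed (30 mm above the worktop), 27 mm behind the jaw's stone face: push here along holder -y. Axes as the holder's.
- bowl: Small white porcelain bowl (86 mm wide, 51 mm high) on the worktop beyond the far lip, towards the jaw's side; origin at the centre of its foot. Not to be disturbed.
- jar: Spice jar with a dark cap, 41 mm wide, 104 mm high, beyond the fixed end stop; origin at the centre of its foot. Not to be disturbed.
- timer: Round wind-up kitchen timer, 64 mm wide, 49 mm high, beyond the fixed end stop; origin at the centre of its foot. Not to be disturbed.

How it is judged:
By the outcome, as a careful person would: the job done as asked, in the order asked, and still so for the second after the job is handed in, with the robot touching nothing.
It also fails if it takes over 45 s, if anything falls off the work surface, if the arm or the gripper's body presses on something with over 40 N, if the wrist force passes 120 N, or if a joint passes its speed limit or range.

ROBOT

A 6-joint arm with a two-finger parallel gripper is mounted at the origin on a cart in front of the work surface, level with it; the furniture and walls round the work are solid. World frame = base frame: x ahead of the robot, y to its left, z up, the work surface at z = 0. Lengths are in mm, angles in degrees, forces in N, time in s.
With the tool pointing down it reaches from about 350 to 850 mm from the base axis. Payload 8.1 kg.
Tool frame: the origin (TCP) lies midway between the tips of the shut fingers; the grasp point (between the pads) lies 19 mm behind it (r.tcp_to_grasp is the distance from the TCP to the grasp point, in mm); z points along the fingers, y is the direction in which the jaws open and shut (so a half turn about z gives the same grasp; the last joint's range is limited). The gripper opens to 85 mm and grips with 20 to 120 N. Pads are 22 mm wide; open, the fingers measure 114 mm over their backs; the gripper's body (76 mm by 85 mm) begins 54 mm behind the grasp point. The pads swing forward as they close: fully open they stand 13 mm farther back than shut.
Start: joints at [59.966, 7.471, 85.268, -0, 87.261, -4.893], TCP at [254.892, 543.172, 231.292] pointing down, gripper open.
Joint ranges: [-169.43, 169.43], [-51.17, 129.36], [1.28, 143.12], [-76.62, 256.62], [0, 156.53], [-152.29, 152.29]. Speed limits (degrees/s): [136.94, 136.94, 159.86, 180, 180, 180].

INTERFACE

Orientations are given as [roll, pitch, yaw] about the fixed x, y, z axes, in that order (R = Rz(yaw) Ry(pitch) Rx(roll)).
In Python, from bench import r gives the robot as it stands.
- The arm moves only by the tool jog_arm, never from a script. Its argument "targets" is a list of rows, each a list of 7 numbers: the shift along the tool's x, y, z in m, then the turn, a rotation vector about the tool's x, y, z in rad, then the closure, from 0 (fully open) to 1 (shut). In form: [[dx, dy, dz, wx, wy, wz, claw], ...]. A call has 1 to 5 rows; each row is the pose to reach, as a shift and turn from the pose commanded when the call began, along the tool's axes at that moment; what a row does not reach only later rows make up. A row lasts 1/12 s, in which the tool goes at most 41.7 mm and 7.16 degrees, less where a joint would pass 70% of its speed; a pose out of reach is approached as far as the arm can. A call with a gripper value outside its range is refused whole. The fingers move at their own pace and stop on an object; "newtons" is the grip in N (left out, the last holds). Time passes only in rows, so rows that repeat a pose let the fingers close. It gives the time, the measured TCP pose, the force and the opening at its end, in the units of the state.
- r.sense(): the state, without advancing time (a new reading comes with each control period).
- r.snapshot(name): name is "scene" or "top" or "wrist"; returns a dict with "pixels" (384x512x3 uint8, red, green, blue), "fx", "fy", "cx", "cy" (pixels), "origin" and "attitude" of the camera in the world. Camera axes: x right, y down, z forward; pixel columns grow to the right and rows downward; lengths in mm; the calibration is good to about 2 mm. The wrist camera is an equidistant fisheye: a pixel r from the principal point sees the ray r / f radians off the axis. A picture is of the moment at which its call begins. There is no depth.
- r.hand_in(): hands the job in, once; it reports no verdict.
The state is a dict: "time": time; "joint_pos": joint angles; "qd": joint speeds; "joint_efforts": joint torques, N m; "tool_pos": TCP position; "tcp_rot": TCP orientation; "ft_force": force on the tool from outside, world axes, zero at the start; "wrist_torque": the same for the moment, N m; "finger_gap": finger opening in mm.
Only numpy, scipy, OpenCV 4.12 (cv2) and the standard library are available. Lean on these libraries where they do the work, as an engineer would, in place of code of your own. Each camera call takes 0.05 s, during which the arm holds its last target.

## Working session

There is one attempt and no reset: what is moved stays moved. The work goes in short steps, Python scripts to look and compute and a tool call to move; the robot and the scene stay as the last step left them, time stands still between calls to the robot, and variables do not carry over. Pictures are saved under pics/ and viewed, and the job is handed in when it is done.

Besides the shell and the picture viewer there is one more tool, called after ">>>" as name([rows], argument=value, ...), one row to a line, values as JSON. jog_arm: Moves the arm, as the interface text tells. Its arguments: {"type":"object","properties":{"targets":{"type":"array","items":{"type":"array","items":{"type":"number"}}},"newtons":{"type":"number"}},"required":["targets"]}

```bash
ls; mkdir -p pics; python3 - <<'E'
from bench import r
import cv2,pickle
print(r.sense())
for n in ("scene","top"):
    s=r.snapshot(n); p=s.pop("pixels"); print(n,s)
    cv2.imwrite(f"pics/{n}0.png",p[:,:,::-1])
    cv2.imwrite(f"pics/{n}0b.png",cv2.resize(p[:,:,::-1],(800,600),interpolation=cv2.INTER_CUBIC))
    s['pixels']=p; pickle.dump(s,open(f"{n}0.pkl","wb"))
E
```

```text
pics
{'time': 0.0, 'joint_pos': array([ 5.99652967e+01,  7.51497755e+00,  8.53286252e+01,  1.29184835e-03,
        8.72630163e+01, -4.89346550e+00]), 'qd': array([-0.12187869, -0.09956639, -0.07270431, -0.02996881,  0.05625978,
       -0.00921957]), 'joint_efforts': array([-1.07483993e-03, -5.69400108e+01, -5.00553703e+01, -2.17443526e-04,
        1.50640908e-02,  5.03175272e-05]), 'tool_pos': array([254.60945728, 542.68942877, 230.25207785]), 'tcp_rot': array([-1.7989388e+02, -1.0380500e-02,  1.5485869e+02]), 'ft_force': array([-0.84630415,  0.71177909, -0.3817158 ]), 'wrist_torque': array([-0.00218471,  0.01623079,  0.0423649 ]), 'finger_gap': 85.36030652197171}
scene {'fx': 400.6011160009262, 'fy': 400.6011160009262, 'cx': 259.45550671018765, 'cy': 196.70089721940764, 'origin': array([139.04493193, 190.7732787 , 738.66395861]), 'attitude': array([-1.36457018e+02, -3.72810300e-02, -1.39375645e+02])}
top {'fx': 380.6811569971254, 'fy': 380.6811569971254, 'cx': 256.20016116419504, 'cy': 189.8155467399736, 'origin': array([ 379.09168081, -299.76626152,  945.65169504]), 'attitude': array([-170.46186816,    1.24950466,  -88.7056179 ])}
```

View pics/scene0b.png

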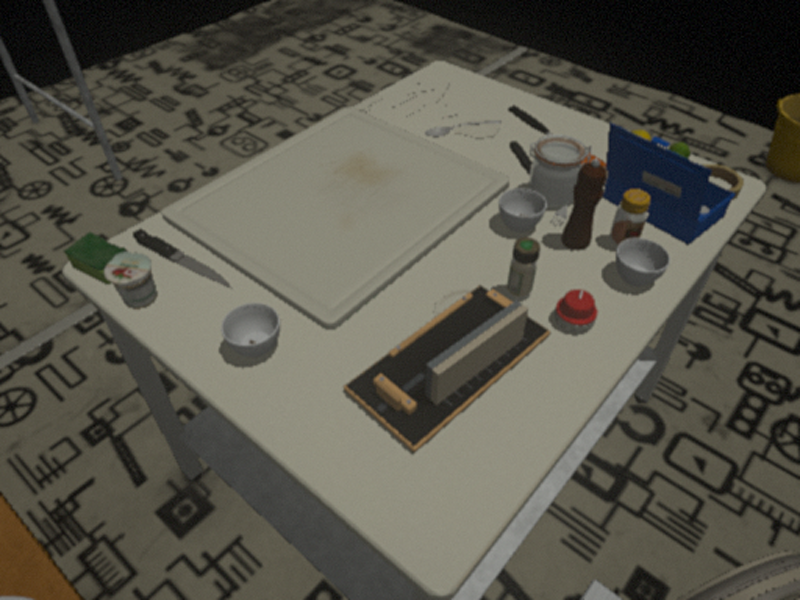

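View pics/top0b.png

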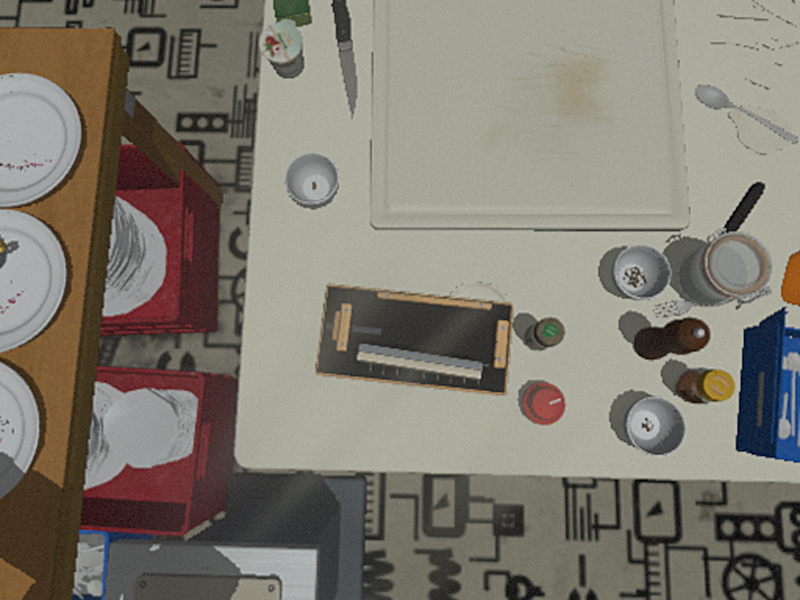

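The scene view shows the stone standing on the near strip, with the jaw to the left and the stop to the right. The top view shows the holder corners at about (330,285), (512,303), (506,393) and (317,374) in the 800x600 picture. I'll take enlarged crops next.

```bash
python3 - <<'E'
import cv2,pickle
p=pickle.load(open("top0.pkl","rb"))['pixels'][:,:,::-1]
c=p[170:265,190:350]; cv2.imwrite("pics/topc.png",cv2.resize(c,None,fx=5,fy=5,interpolation=cv2.INTER_CUBIC))
p=pickle.load(open("scene0.pkl","rb"))['pixels'][:,:,::-1]
c=p[170:290,215:375]; cv2.imwrite("pics/scenec.png",cv2.resize(c,None,fx=5,fy=5,interpolation=cv2.INTER_CUBIC))
E
```

```text
(no output)
```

View pics/topc.png

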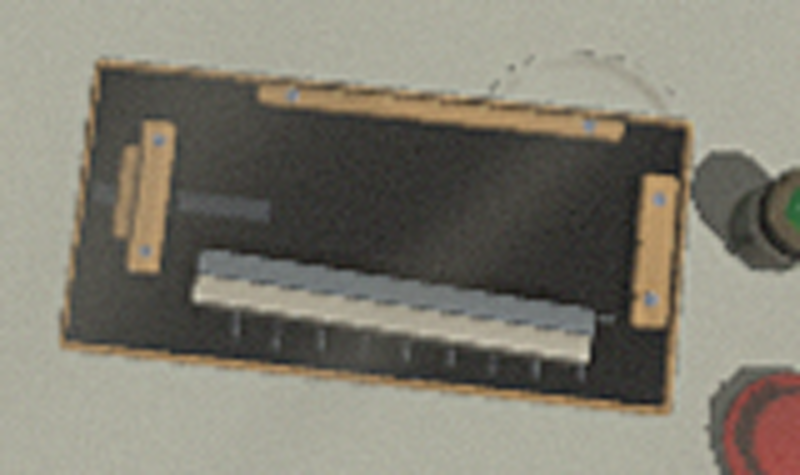

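View pics/scenec.png

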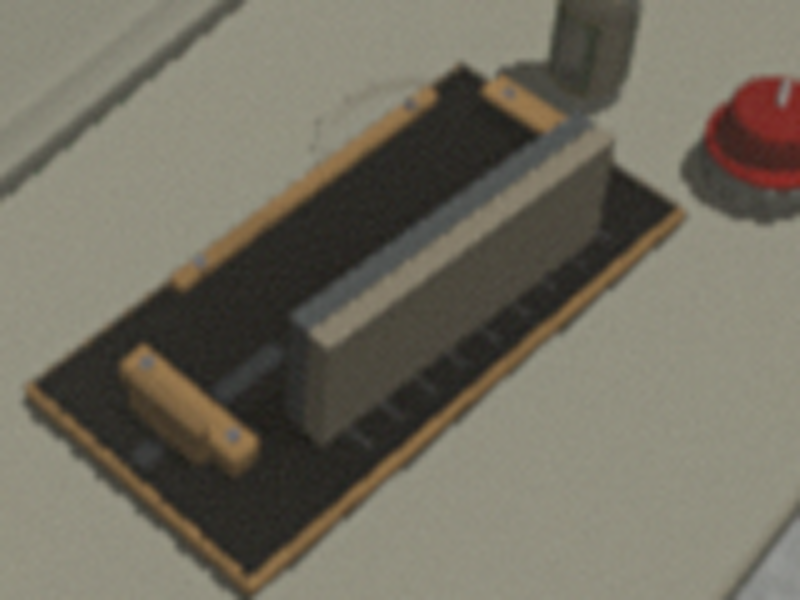

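```bash
cat > h.py <<'E'
import numpy as np,pickle
from scipy.optimize import least_squares
from scipy.spatial.transform import Rotation as R
def proj(s,P):
    A=R.from_euler('xyz',s['attitude'],degrees=True).as_matrix()
    q=(np.atleast_2d(P)-s['origin'])@A
    return np.c_[s['fx']*q[:,0]/q[:,2]+s['cx'],s['fy']*q[:,1]/q[:,2]+s['cy']]
def ray(s,uv,z):
    A=R.from_euler('xyz',s['attitude'],degrees=True).as_matrix()
    d=A@np.array([(uv[0]-s['cx'])/s['fx'],(uv[1]-s['cy'])/s['fy'],1])
    return s['origin']+d*(z-s['origin'][2])/d[2]
def un(p,o,k=5): return (np.array(p,float)+.5)/k-.5+np.array(o)
def tf(x,y,yaw,P):
    P=np.array(P,float);c,s=np.cos(np.radians(yaw)),np.sin(np.radians(yaw))
    return np.c_[x+c*P[:,0]-s*P[:,1],y+s*P[:,0]+c*P[:,1],P[:,2]]
E
cat > fit.py <<'E'
from h import *
T=pickle.load(open("top0.pkl","rb"));S=pickle.load(open("scene0.pkl","rb"))
ot,os_=(190,170),(215,170)
B=[[68,182,16],[68,-118,16],[-78,-118,16],[-78,182,16]]
bt=un([(98,62),(692,122),(668,410),(62,347)],ot); bs=un([(30,388),(463,67),(685,212),(248,585)],os_)
st=[[12,90,86],[-12,90,86],[12,-90,86],[-12,-90,86]]
tt=un([(202,250),(193,300),(594,312),(588,362)],ot); ts=un([(292,318),(318,345),(590,118),(612,143)],os_)
stop=[[37,-90,31],[-37,-90,31]]; pt=un([(642,175),(632,325)],ot)
jt=un([(176,122),(160,272)],ot)
for use in ((1,1),(1,0),(0,1)):
    def f(p):
        h=p[:3];e=[]
        j=[[37,140-p[6],31],[-37,140-p[6],31]]
        if use[0]:
            e+=[proj(T,tf(*h,B))-bt,proj(T,tf(*h,stop))-pt,proj(T,tf(*h,j))-jt,proj(T,tf(*p[3:6],st))-tt]
        if use[1]: e+=[proj(S,tf(*h,B))-bs,proj(S,tf(*p[3:6],st))-ts]
        return np.concatenate(e).ravel()
    q=least_squares(f,[350,-250,0,330,-250,0,10],loss='soft_l1')
    p=q.x; c=tf(0,0,-p[2],[[p[3]-p[0],p[4]-p[1],0]])[0]
    print(use,p.round(1),'rms',np.sqrt((f(p)**2).mean()).round(2),'stone in holder',c.round(1),(p[5]-p[2]).round(2))
E
python3 fit.py
python3 - <<'E'
from h import *
T=pickle.load(open("top0.pkl","rb"))
for n,uv,z in(('jar top',(548,333),104),('timer',(543,402),40),('bowl',(312,180),51)): print(n,ray(T,un(uv,(0,0),1.5625),z).round())
E
```

```text
(1, 1) [ 471.7 -331.9   -5.1  430.3 -306.6   -8.3    5.1] rms 1.04 stone in holder [-43.4  21.5   0. ] -3.21
(1, 0) [ 471.6 -333.    -5.   430.3 -307.    -7.7    3.9] rms 0.69 stone in holder [-43.4  22.4   0. ] -2.71
(0, 1) [ 471.2 -329.4   -5.2  430.3 -305.7   -9.8   10. ] rms 1.29 stone in holder [-42.8  19.9   0. ] -4.6
jar top [ 472. -488.  104.]
timer [ 376. -493.   40.]
bowl [ 714. -132.   51.]
```

```bash
python3 - <<'E'
from bench import r
import cv2
s=r.snapshot("wrist"); p=s.pop("pixels"); print(s)
cv2.imwrite("pics/w0.png",p[:,:,::-1])
E
```

```text
{'fx': 297.3186396354542, 'fy': 297.3186396354542, 'cx': 252.68401514705482, 'cy': 192.51149088655322, 'origin': array([188.88753503, 573.19777024, 373.05979653]), 'attitude': array([1.63665749e+02, 4.18829648e-02, 6.48444424e+01])}
```

View pics/w0.png

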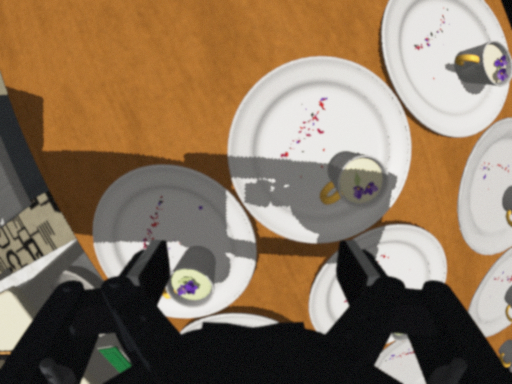

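The wrist view shows the gripper over a plate table, so I'll rise before travelling.

>>> jog_arm([
  [0, 0, -0.04, 0, 0, 0, 1],
  [-0.03, -0.026, -0.06, 0, 0, -0.1, 1],
  [-0.06, -0.052, -0.07, 0, 0, -0.2, 1],
  [-0.09, -0.078, -0.08, 0, 0, -0.3, 1],
  [-0.12, -0.105, -0.08, 0, 0, -0.35, 1],
], newtons=20)

```text
time: 0.57
tool_pos: [319.7, 396.4, 313.7]
tcp_rot: [179.9, 0.1, 175.3]
ft_force: [1.8, -0.5, 0.6]
finger_gap: 25.9
```

```bash
cat > d.py <<'E'
# usage: d.py x y z yaw  -> tool-frame shift and wz from the measured pose
import sys
from h import *
from bench import r
s=r.sense(); A=R.from_euler('xyz',s['tcp_rot'],degrees=True)
print('t',s['time'],'tcp',s['tool_pos'].round(1),'rot',s['tcp_rot'].round(1),'q',s['joint_pos'].round(0),'F',s['ft_force'].round(1),'gap',round(s['finger_gap'],1))
a=list(map(float,sys.argv[1:]))
if a:
    d=A.inv().apply(np.array(a[:3])-s['tool_pos'])/1000
    print('shift m',d.round(4), 'len',np.linalg.norm(d).round(4))
    if len(a)>3:
        print('rotvec',(A.inv()*R.from_euler('xyz',[180,0,a[3]],degrees=True)).as_rotvec().round(4))
E
python3 d.py 450 100 300 174.9
```

```text
t 0.5667 tcp [319.7 396.4 313.7] rot [1.799e+02 1.000e-01 1.753e+02] q [ 45.  -8.  92.  -0.  96. -40.] F [ 1.8 -0.5  0.6] gap 25.9
shift m [-0.1541 -0.2848  0.0133] len 0.3241
rotvec [0.0026 0.0023 0.0071]
```

>>> jog_arm([
  [-0.02, -0.036, 0, 0, 0, 0, 1],
  [-0.04, -0.072, 0, 0, 0, 0, 1],
  [-0.06, -0.108, 0, 0, 0, 0, 1],
  [-0.08, -0.144, 0, 0, 0, 0, 1],
  [-0.1, -0.18, 0, 0, 0, 0, 1],
])

```text
time: 0.98
tool_pos: [402.7, 207.1, 311.2]
tcp_rot: [180.0, 0.0, 174.9]
ft_force: [0.8, -0.8, 0.2]
finger_gap: 0.1
```

>>> jog_arm([
  [-0.01, -0.04, 0, 0, 0, 0, 1],
  [-0.02, -0.08, 0, 0, 0, 0, 1],
  [-0.02, -0.12, 0, 0, 0, 0, 1],
  [-0.02, -0.16, 0, 0, 0, 0, 1],
  [-0.02, -0.2, 0, 0, 0, 0, 1],
])

```text
time: 1.4
tool_pos: [404.1, 6.2, 311.1]
tcp_rot: [-180.0, -0.0, 174.9]
ft_force: [0.4, -1.7, -0.6]
finger_gap: -0.0
```

```bash
python3 d.py 385 -301 300 174.9
```

```text
t 1.4 tcp [404.1   6.2 311.1] rot [-180.    -0.   174.9] q [ -6. -25. 106.  -0.  99. -91.] F [ 0.4 -1.7 -0.6] gap -0.0
shift m [-0.0082 -0.3077  0.0111] len 0.308
rotvec [-0.     -0.0002  0.0003]
```

>>> jog_arm([
  [0, -0.04, 0, 0, 0, 0, 1],
  [0, -0.08, 0, 0, 0, 0, 1],
  [0, -0.12, 0, 0, 0, 0, 1],
  [-0.002, -0.16, 0, 0, 0, 0, 1],
  [-0.004, -0.2, 0, 0, 0, 0, 1],
])

```text
time: 1.82
tool_pos: [390.2, -193.5, 311.3]
tcp_rot: [-180.0, 0.0, 174.9]
ft_force: [1.1, -0.3, -0.2]
finger_gap: -0.0
```

>>> jog_arm([
  [-0.001, -0.04, 0, 0, 0, 0, 1],
  [-0.002, -0.08, 0, 0, 0, 0, 1],
  [-0.004, -0.108, 0, 0, 0, 0, 1],
  [-0.004, -0.108, 0, 0, 0, 0, 1],
  [-0.004, -0.108, 0, 0, 0, 0, 1],
])

```text
time: 2.23
tool_pos: [384.7, -300.6, 310.5]
tcp_rot: [179.9, -0.1, 174.7]
ft_force: [-0.4, 0.9, -0.2]
finger_gap: -0.1
```

```bash
python3 d.py 385 -301 80 174.9; python3 - <<'E'
from bench import r
import cv2
s=r.snapshot("wrist"); p=s.pop("pixels"); print(s)
cv2.imwrite("pics/w1.png",p[:,:,::-1])
s=r.snapshot("top"); p=s.pop("pixels")
cv2.imwrite("pics/t1.png",p[:,:,::-1])
E
```

```text
t 2.2333 tcp [ 384.7 -300.6  310.5] rot [ 1.799e+02 -1.000e-01  1.747e+02] q [ -44.  -11.   95.    0.   96. -129.] F [-0.4  0.9 -0.2] gap -0.1
shift m [-0.0007 -0.0007  0.2305] len 0.2305
rotvec [ 0.0012 -0.0014 -0.0027]
{'fx': 297.3186396354542, 'fy': 297.3186396354542, 'cx': 252.68401514705482, 'cy': 192.51149088655322, 'origin': array([ 312.53062228, -294.4074589 ,  453.28123965]), 'attitude': array([ 1.63716933e+02, -1.34419673e-01,  8.47309537e+01])}
```

View pics/w1.png

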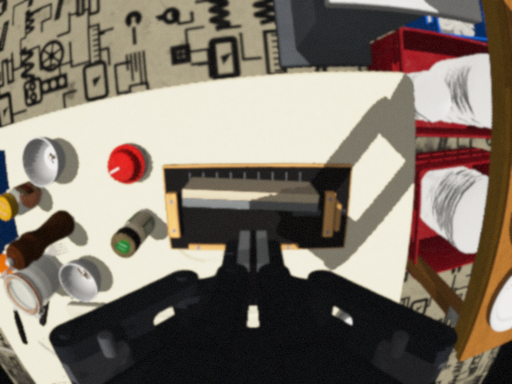

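View pics/t1.png

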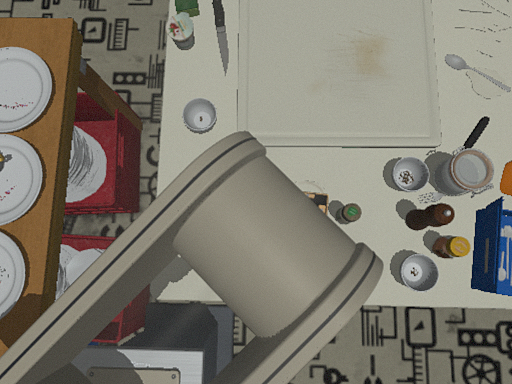

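```bash
cat >> h.py <<'E'
def fish(s,P):
    A=R.from_euler('xyz',s['attitude'],degrees=True).as_matrix()
    q=(np.atleast_2d(P)-s['origin'])@A
    rho=np.hypot(q[:,0],q[:,1]);th=np.arctan2(rho,q[:,2])
    return np.c_[s['fx']*th*q[:,0]/rho+s['cx'],s['fy']*th*q[:,1]/rho+s['cy']]
E
python3 - <<'E'
from h import *
import cv2
s={'fx': 297.3186396354542, 'fy': 297.3186396354542, 'cx': 252.68401514705482, 'cy': 192.51149088655322, 'origin': np.array([ 312.53062228, -294.4074589 ,  453.28123965]), 'attitude': np.array([ 1.63716933e+02, -1.34419673e-01,  8.47309537e+01])}
B=[[68,182,16],[68,-118,16],[-78,-118,16],[-78,182,16]]
st=[[12,90,86],[-12,90,86],[12,-90,86],[-12,-90,86],[-12,90,16],[-12,-90,16]]
p=cv2.imread("pics/w1.png"); o=(155,150);k=4
c=cv2.resize(p[150:260,155:355],None,fx=k,fy=k,interpolation=cv2.INTER_CUBIC)
for P,col in((tf(471.7,-331.9,-5.1,B),(0,255,0)),(tf(430.3,-306.6,-8.3,st),(0,0,255))):
    for u in fish(s,P): cv2.circle(c,tuple(int(round(v)) for v in (u-o+.5)*k-.5),3,col,-1)
cv2.imwrite("pics/w1c.png",c)
E
```

```text
(no output)
```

View pics/w1c.png

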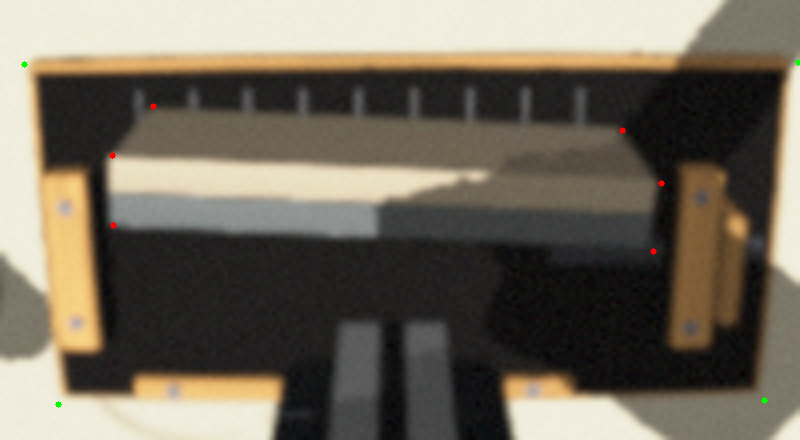

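```bash
cat > fit2.py <<'E'
from h import *
T=pickle.load(open("top0.pkl","rb"));S=pickle.load(open("scene0.pkl","rb"))
W={'fx': 297.3186396354542, 'fy': 297.3186396354542, 'cx': 252.68401514705482, 'cy': 192.51149088655322, 'origin': np.array([ 312.53062228, -294.4074589 ,  453.28123965]), 'attitude': np.array([ 1.63716933e+02, -1.34419673e-01,  8.47309537e+01])}
ot,os_,ow=(190,170),(215,170),(155,150)
B=np.array([[68,182,16],[68,-118,16],[-78,-118,16],[-78,182,16.]])
bt=un([(98,62),(692,122),(668,410),(62,347)],ot); bs=un([(30,388),(463,67),(685,212),(248,585)],os_)
bw=un([(757,388),(66,392),(33,62),(785,68)],ow,4)
st=[[12,90,86],[-12,90,86],[12,-90,86],[-12,-90,86]]
tt=un([(202,250),(193,300),(594,312),(588,362)],ot); ts=un([(292,318),(318,345),(590,118),(612,143)],os_)
tw=un([(655,243),(658,178),(110,230),(110,157)],ow,4)
stop=[[37,-90,31],[-37,-90,31]]; pt=un([(642,175),(632,325)],ot); pw=un([(101,350),(88,171)],ow,4)
jt=un([(176,122),(160,272)],ot); jw=un([(670,344),(680,165)],ow,4)
for use in ((1,1,1),(1,0,0),(0,0,1),(1,0,1)):
    def f(p):
        h=p[:3];e=[]
        j=[[37,140-p[6],31],[-37,140-p[6],31]]
        b=B.copy();b[:,2]=p[7]; b=tf(*h,b); s=tf(*p[3:6],st); o=tf(*h,stop); j=tf(*h,j)
        if use[0]: e+=[proj(T,b)-bt,proj(T,o)-pt,proj(T,j)-jt,proj(T,s)-tt]
        if use[1]: e+=[proj(S,b)-bs,proj(S,s)-ts]
        if use[2]: e+=[fish(W,b)-bw,fish(W,o)-pw,fish(W,j)-jw,fish(W,s)-tw]
        return np.concatenate(e).ravel()
    q=least_squares(f,[350,-250,0,330,-250,0,10,10],loss='soft_l1')
    p=q.x; c=tf(0,0,-p[2],[[p[3]-p[0],p[4]-p[1],0]])[0]
    print(use,p.round(1),'rms',np.sqrt((f(p)**2).mean()).round(2),'stone in holder',c.round(1),(p[5]-p[2]).round(2))
E
python3 fit2.py
```

```text
(1, 1, 1) [ 471.5 -332.9   -5.   430.  -307.    -7.6    5.1    7.1] rms 1.06 stone in holder [-43.6  22.2   0. ] -2.56
(1, 0, 0) [ 4.724e+02 -3.326e+02 -4.900e+00  4.303e+02 -3.070e+02 -7.700e+00
  4.400e+00  2.000e-01] rms 0.47 stone in holder [-44.1  21.9   0. ] -2.78
(0, 0, 1) [ 470.1 -332.7   -4.9  429.7 -307.2   -7.2    5.9    6.5] rms 1.07 stone in holder [-42.4  21.9   0. ] -2.29
(1, 0, 1) [ 471.3 -332.6   -5.   429.9 -307.1   -7.3    5.4    4.8] rms 0.85 stone in holder [-43.5  21.8   0. ] -2.36
```

>>> jog_arm([
  [0, 0, 0.04, 0, 0, 0, 1],
  [0, 0, 0.08, 0, 0, 0, 1],
  [0, 0, 0.12, 0, 0, 0, 1],
  [0, 0, 0.16, 0, 0, 0, 1],
  [0, 0, 0.19, 0, 0, 0, 1],
])

```text
time: 2.75
tool_pos: [384.8, -297.0, 118.2]
tcp_rot: [179.9, -0.1, 175.0]
ft_force: [-0.5, 0.5, -0.9]
finger_gap: 0.3
```

>>> jog_arm([
  [0, -0.002, 0.03, 0, 0, 0, 1],
  [0, -0.004, 0.044, 0, 0, 0, 1],
  [0, -0.004, 0.044, 0, 0, 0, 1],
  [0, -0.004, 0.044, 0, 0, 0, 1],
])

```text
time: 3.08
tool_pos: [385.0, -302.1, 77.1]
tcp_rot: [179.9, -0.1, 175.0]
ft_force: [0.8, 0.5, 0.4]
finger_gap: -0.2
```

```bash
python3 d.py 407 -306 75 174.9
```

```text
t 3.0833 tcp [ 385.  -302.1   77.1] rot [ 1.799e+02 -1.000e-01  1.750e+02] q [ -44.   -2.  112.    0.   70. -129.] F [0.8 0.5 0.4] gap -0.2
shift m [-0.0222 -0.002   0.0021] len 0.0224
rotvec [ 0.0011 -0.0011  0.0017]
```

>>> jog_arm([
  [-0.006, -0.001, 0.002, 0, 0, 0, 1],
  [-0.011, -0.002, 0.003, 0, 0, 0, 1],
  [-0.014, -0.002, 0.003, 0, 0, 0, 1],
  [-0.016, -0.002, 0.003, 0, 0, 0, 1],
  [-0.018, -0.002, 0.003, 0, 0, 0, 1],
])

```text
time: 3.5
tool_pos: [403.6, -307.4, 75.1]
tcp_rot: [-180.0, 0.1, 174.9]
ft_force: [-0.7, -0.0, 0.1]
finger_gap: 0.4
```

>>> jog_arm([
  [-0.002, 0, 0, 0, 0, 0, 1],
  [-0.004, 0, 0, 0, 0, 0, 1],
  [-0.006, 0, 0, 0, 0, 0, 1],
  [-0.008, 0, 0, 0, 0, 0, 1],
  [-0.01, 0, 0, 0, 0, 0, 1],
])

```text
time: 3.92
tool_pos: [412.7, -308.0, 74.2]
tcp_rot: [180.0, -0.0, 174.9]
ft_force: [-0.9, 1.0, 0.7]
finger_gap: -0.4
```

```bash
python3 d.py 407 -306 75 174.9; python3 - <<'E'
from bench import r
import cv2
s=r.snapshot("scene"); p=s.pop("pixels")
cv2.imwrite("pics/s2.png",cv2.resize(p[150:310,195:395,::-1],None,fx=3,fy=3,interpolation=cv2.INTER_CUBIC))
E
```

```text
t 3.9167 tcp [ 412.7 -308.    74.2] rot [180.   -0.  174.9] q [ -42.    2.  108.   -0.   70. -127.] F [-0.9  1.   0.7] gap -0.4
shift m [ 0.0059  0.0015 -0.0008] len 0.0061
rotvec [ 0.     -0.0004  0.0001]
```

View pics/s2.png

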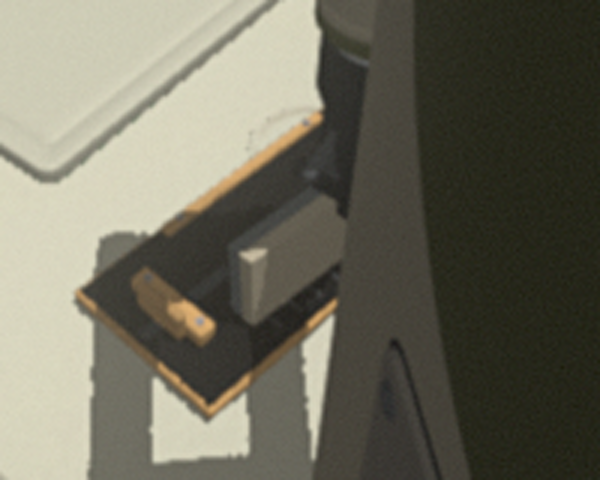

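>>> jog_arm([
  [-0.002, 0, 0, 0, 0, 0, 1],
  [-0.004, 0, 0, 0, 0, 0, 1],
  [-0.006, 0, 0, 0, 0, 0, 1],
  [-0.008, 0, 0, 0, 0, 0, 1],
])

```text
time: 4.3
tool_pos: [421.0, -308.7, 74.3]
tcp_rot: [-180.0, 0.0, 174.9]
ft_force: [-0.7, -0.1, 0.3]
finger_gap: 0.3
```

```bash
python3 d.py; python3 - <<'E'
from bench import r
import cv2
s=r.snapshot("scene"); p=s.pop("pixels")
q=r.snapshot("wrist")["pixels"]
cv2.imwrite("pics/s3.png",cv2.resize(p[180:310,215:345,::-1],None,fx=4,fy=4,interpolation=cv2.INTER_CUBIC))
cv2.imwrite("pics/w3.png",q[:,:,::-1])
E
```

```text
t 4.3 tcp [ 421.  -308.7   74.3] rot [-180.     0.   174.9] q [ -42.    3.  107.    0.   70. -127.] F [-0.7 -0.1  0.3] gap 0.3
```

View pics/s3.png

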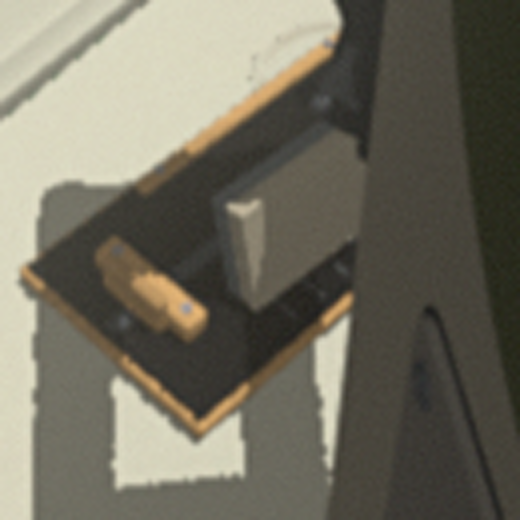

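View pics/w3.png

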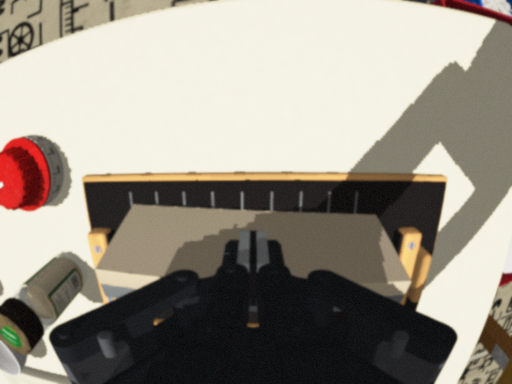

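The stone is leaning forward and its foot is staying put. I'll push a little further.

>>> jog_arm([
  [-0.002, 0, 0, 0, 0, 0, 1],
  [-0.004, 0, 0, 0, 0, 0, 1],
  [-0.006, 0, 0, 0, 0, 0, 1],
  [-0.008, 0, 0, 0, 0, 0, 1],
  [-0.01, 0, 0, 0, 0, 0, 1],
])

```text
time: 4.82
tool_pos: [431.0, -309.6, 74.3]
tcp_rot: [-180.0, 0.0, 174.9]
ft_force: [0.2, 0.7, -0.8]
finger_gap: 0.0
```

>>> jog_arm([
  [-0.002, 0, 0, 0, 0, 0, 1],
  [-0.002, 0, 0, 0, 0, 0, 1],
  [-0.002, 0, 0, 0, 0, 0, 1],
])

```text
time: 5.07
tool_pos: [432.8, -309.7, 74.3]
tcp_rot: [180.0, -0.0, 174.9]
ft_force: [0.3, -0.8, -0.2]
finger_gap: -0.1
```

```bash
python3 d.py; python3 - <<'E'
from bench import r
import cv2
q=r.snapshot("wrist")["pixels"]
cv2.imwrite("pics/w4.png",q[:,:,::-1])
E
```

```text
t 5.0667 tcp [ 432.8 -309.7   74.3] rot [180.   -0.  174.9] q [ -41.    5.  105.   -0.   70. -126.] F [ 0.3 -0.8 -0.2] gap -0.1
```

View pics/w4.png

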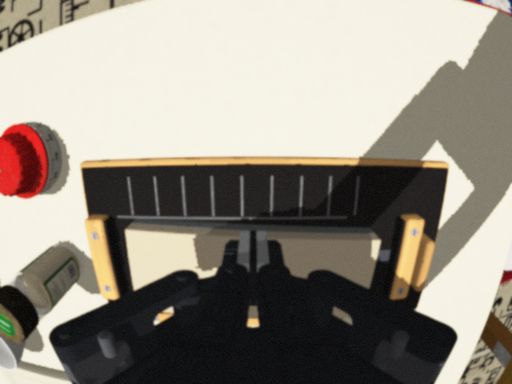

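It has toppled and looks flat. I'll rise, move to the jaw side and measure.

>>> jog_arm([
  [0, 0, -0.04, 0, 0, 0, 1],
  [0, 0, -0.08, 0, 0, 0, 1],
  [0, 0.03, -0.11, 0, 0, 0, 1],
  [-0.02, 0.06, -0.13, 0, 0, 0, 1],
  [-0.04, 0.09, -0.15, 0, 0, 0, 1],
])

```text
time: 5.53
tool_pos: [480.7, -223.4, 226.8]
tcp_rot: [-179.9, 0.1, 174.8]
ft_force: [0.1, -0.7, -0.0]
finger_gap: 0.1
```

>>> jog_arm([
  [0, 0.04, -0.01, 0, 0, 0, 1],
  [0, 0.08, -0.02, 0, 0, 0, 1],
  [0, 0.1, -0.02, 0, 0, 0, 1],
  [0, 0.1, -0.02, 0, 0, 0, 1],
  [0, 0.1, -0.02, 0, 0, 0, 1],
])

```text
time: 5.95
tool_pos: [489.5, -123.1, 244.5]
tcp_rot: [-180.0, 0.0, 175.1]
ft_force: [0.3, -0.6, -0.2]
finger_gap: -0.2
```

```bash
python3 d.py; cat > snap.py <<'E'
import sys,pickle,cv2
from bench import r
for n in sys.argv[2:]:
    s=r.snapshot(n); p=s["pixels"]; pickle.dump(s,open(f"{n}{sys.argv[1]}.pkl","wb"))
    cv2.imwrite(f"pics/{n}{sys.argv[1]}.png",p[:,:,::-1])
    o={"scene":(215,170),"top":(190,170)}.get(n)
    if o: cv2.imwrite(f"pics/{n}{sys.argv[1]}c.png",cv2.resize(p[o[1]:o[1]+120,o[0]:o[0]+160,::-1],None,fx=5,fy=5,interpolation=cv2.INTER_CUBIC))
E
python3 snap.py 5 top scene wrist
```

```text
t 5.95 tcp [ 489.5 -123.1  244.5] rot [-180.     0.   175.1] q [ -20.   -8.   99.   -0.   89. -105.] F [ 0.3 -0.6 -0.2] gap -0.2
```

View pics/wrist5.png

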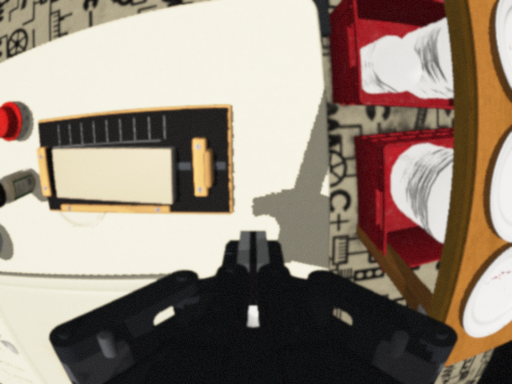

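View pics/top5c.png

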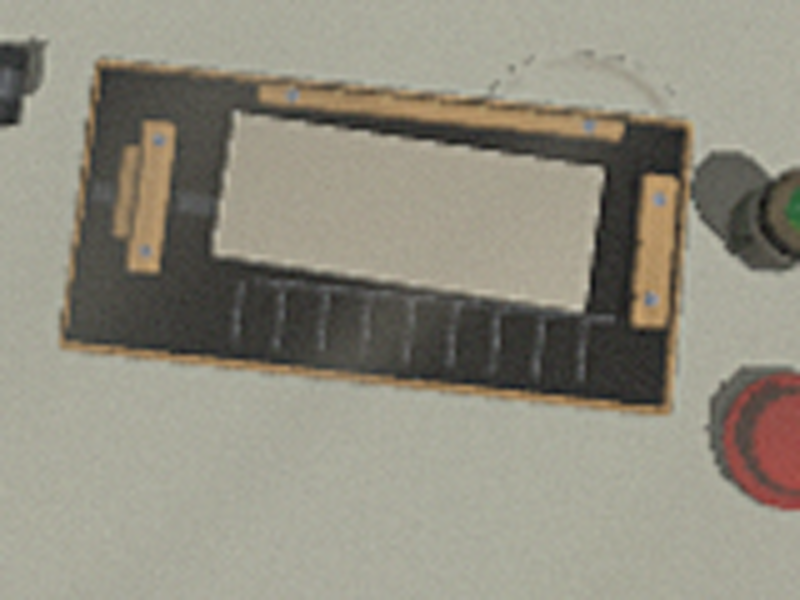

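View pics/scene5c.png

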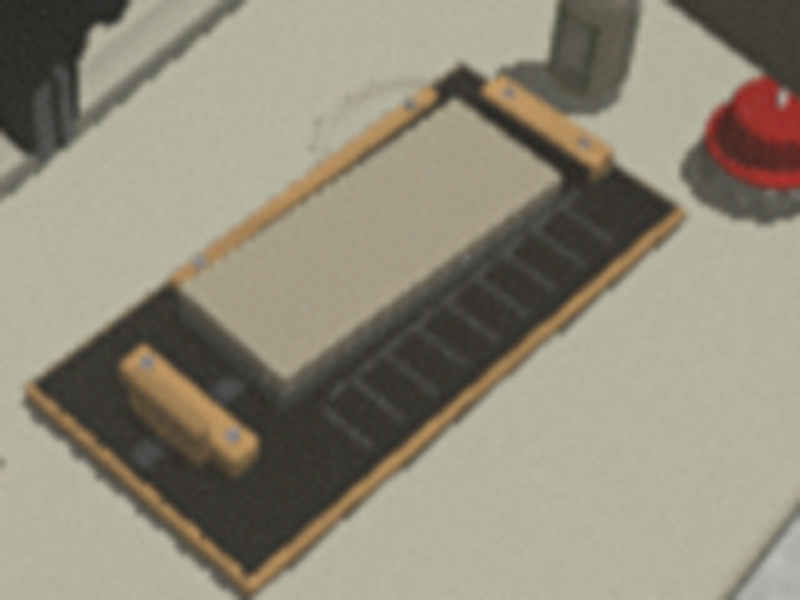

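```bash
cat > fit3.py <<'E'
from h import *
T=pickle.load(open("top5.pkl","rb"));S=pickle.load(open("scene5.pkl","rb"))
st=[[35,90,40],[-35,90,40],[35,-90,40],[-35,-90,40]]
tt=un([(236,112),(213,255),(606,168),(586,310)],(190,170)); ts=un([(178,290),(285,383),(455,98),(563,182)],(215,170))
for a,b in((1,1),(1,0),(0,1)):
    f=lambda p:np.r_[a*(proj(T,tf(*p,st))-tt).ravel(),b*(proj(S,tf(*p,st))-ts).ravel()]
    p=least_squares(f,[470,-300,-5]).x
    h=(471.5,-332.8,-5.0); print(p.round(1),np.sqrt((f(p)**2).mean()).round(2),tf(0,0,-h[2],[[p[0]-h[0],p[1]-h[1],0]])[0].round(1),(p[2]-h[2]).round(2))
E
python3 fit3.py
```

```text
[ 478.4 -313.3   -7.5] 0.42 [ 5.2 20.   0. ] -2.52
[ 478.5 -314.3   -7.4] 0.15 [ 5.3 19.   0. ] -2.41
[ 478.  -311.9   -7.7] 0.22 [ 4.7 21.4  0. ] -2.65
```

Flat, clear of the lip, centred at holder (5, 20), with about 2.4 degrees of yaw that the jaw will square up. Next I descend behind the thumb plate.

>>> jog_arm([
  [0, 0, 0.04, 0, 0, 0, 1],
  [0, 0, 0.08, 0, 0, 0, 1],
  [0, 0, 0.12, 0, 0, 0, 1],
  [0, 0, 0.16, 0, 0, 0, 1],
  [0, 0, 0.19, 0, 0, 0, 1],
])

```text
time: 6.52
tool_pos: [487.1, -124.8, 50.5]
tcp_rot: [180.0, -0.2, 174.8]
ft_force: [-0.5, -0.3, 0.7]
finger_gap: 0.1
```

>>> jog_arm([
  [0, 0, 0.015, 0, 0, 0, 1],
  [0, 0, 0.026, 0, 0, 0, 1],
  [0, -0.005, 0.028, 0, 0, 0, 1],
  [0, -0.01, 0.028, 0, 0, 0, 1],
  [0, -0.01, 0.028, 0, 0, 0, 1],
])

```text
time: 6.93
tool_pos: [489.5, -135.9, 27.8]
tcp_rot: [-179.9, 0.1, 174.9]
ft_force: [0.1, 0.2, 0.6]
finger_gap: 0.3
```

```bash
cat >> d.py <<'E'
p=s['tool_pos']; print('holder',tf(0,0,5.0,[[p[0]-471.5,p[1]+332.8,p[2]]])[0].round(1))
E
python3 d.py; python3 snap.py 6 wrist scene
```

```text
t 6.9333 tcp [ 489.5 -135.9   27.8] rot [-1.799e+02  1.000e-01  1.749e+02] q [ -21.    5.  111.   -0.   64. -106.] F [0.1 0.2 0.6] gap 0.3
holder [  0.8 197.7  27.8]
```

View pics/wrist6.png

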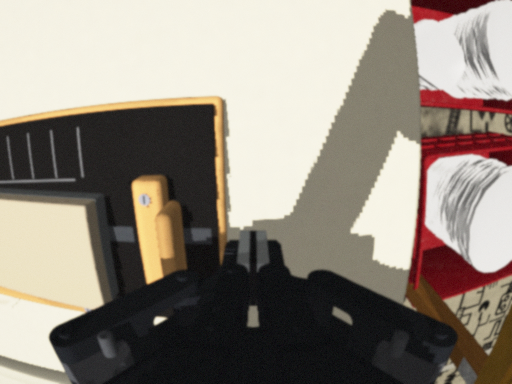

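View pics/scene6.png

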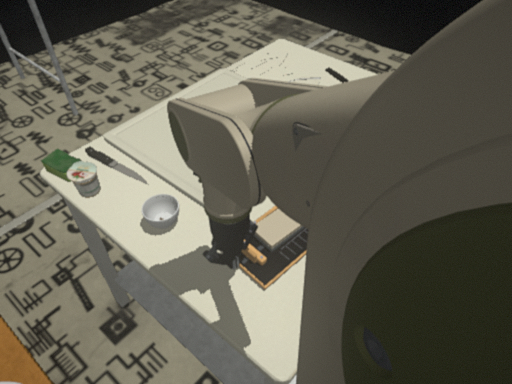

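>>> jog_arm([
  [0, -0.005, 0.001, 0, 0, 0, 1],
  [0, -0.01, 0.002, 0, 0, 0, 1],
  [0, -0.013, 0.002, 0, 0, 0, 1],
  [0, -0.016, 0.002, 0, 0, 0, 1],
  [0, -0.018, 0.002, 0, 0, 0, 1],
])

```text
time: 7.45
tool_pos: [486.9, -152.4, 24.4]
tcp_rot: [-180.0, 0.0, 174.9]
ft_force: [0.4, 0.8, -0.2]
finger_gap: 0.2
```

>>> jog_arm([
  [0, -0.002, 0, 0, 0, 0, 1],
  [0, -0.004, 0, 0, 0, 0, 1],
  [0, -0.006, 0, 0, 0, 0, 1],
  [0, -0.008, 0, 0, 0, 0, 1],
  [0, -0.01, 0, 0, 0, 0, 1],
])

```text
time: 7.87
tool_pos: [486.0, -161.9, 24.3]
tcp_rot: [180.0, -0.0, 174.9]
ft_force: [0.2, 3.9, 0.7]
finger_gap: 0.4
```

```bash
python3 d.py
```

```text
t 7.8667 tcp [ 486.  -161.9   24.3] rot [180.   -0.  174.9] q [ -24.    6.  110.    0.   64. -109.] F [0.2 3.9 0.7] gap 0.4
holder [ -0.5 171.5  24.3]
```

>>> jog_arm([
  [0, -0.002, 0, 0, 0, 0, 1],
  [0, -0.004, 0, 0, 0, 0, 1],
  [0, -0.006, 0, 0, 0, 0, 1],
  [0, -0.008, 0, 0, 0, 0, 1],
  [0, -0.01, 0, 0, 0, 0, 1],
])

```text
time: 8.28
tool_pos: [485.1, -171.8, 24.2]
tcp_rot: [180.0, -0.0, 174.9]
ft_force: [1.3, 4.6, 2.0]
finger_gap: 0.1
```

>>> jog_arm([
  [0, -0.0015, 0, 0, 0, 0, 1],
  [0, -0.003, 0, 0, 0, 0, 1],
  [0, -0.0045, 0, 0, 0, 0, 1],
  [0, -0.006, 0, 0, 0, 0, 1],
  [0, -0.0075, 0, 0, 0, 0, 1],
])

```text
time: 8.7
tool_pos: [484.5, -179.4, 24.3]
tcp_rot: [180.0, 0.0, 174.9]
ft_force: [1.2, 5.3, 0.4]
finger_gap: -0.2
```

>>> jog_arm([
  [0, -0.0015, 0, 0, 0, 0, 1],
  [0, -0.003, 0, 0, 0, 0, 1],
  [0, -0.0045, 0, 0, 0, 0, 1],
  [0, -0.006, 0, 0, 0, 0, 1],
  [0, -0.0075, 0, 0, 0, 0, 1],
])

```text
time: 9.12
tool_pos: [483.8, -186.2, 24.3]
tcp_rot: [179.9, -0.0, 174.9]
ft_force: [1.3, 7.7, 1.5]
finger_gap: 0.0
```

```bash
python3 d.py; python3 snap.py 7 wrist
```

```text
t 9.1167 tcp [ 483.8 -186.2   24.3] rot [179.9  -0.  174.9] q [ -27.    7.  109.    0.   64. -112.] F [1.3 7.7 1.5] gap 0.0
holder [ -0.5 147.1  24.3]
```

View pics/wrist7.png

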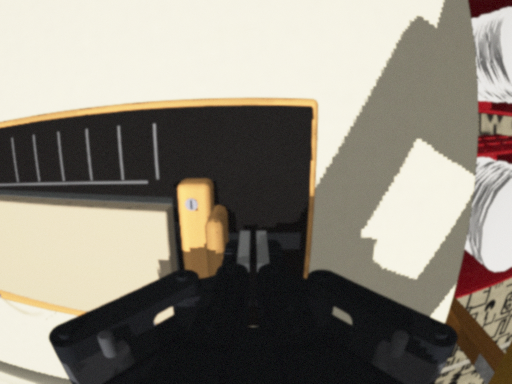

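>>> jog_arm([
  [0, -0.0015, 0, 0, 0, 0, 1],
  [0, -0.003, 0, 0, 0, 0, 1],
  [0, -0.0045, 0, 0, 0, 0, 1],
  [0, -0.006, 0, 0, 0, 0, 1],
  [0, -0.0075, 0, 0, 0, 0, 1],
])

```text
time: 9.58
tool_pos: [483.2, -193.6, 24.3]
tcp_rot: [179.9, -0.0, 174.9]
ft_force: [1.0, 8.1, 1.8]
finger_gap: 0.0
```

>>> jog_arm([
  [0, -0.001, 0, 0, 0, 0, 1],
  [0, -0.002, 0, 0, 0, 0, 1],
  [0, -0.003, 0, 0, 0, 0, 1],
  [0, -0.004, 0, 0, 0, 0, 1],
  [0, -0.005, 0, 0, 0, 0, 1],
])

```text
time: 10.0
tool_pos: [482.7, -198.6, 24.3]
tcp_rot: [179.9, -0.0, 174.9]
ft_force: [2.3, 7.0, 1.7]
finger_gap: 0.0
```

```bash
python3 d.py; python3 snap.py 8 wrist
```

```text
t 10.0 tcp [ 482.7 -198.6   24.3] rot [179.9  -0.  174.9] q [ -28.    7.  108.    0.   64. -113.] F [2.3 7.  1.7] gap 0.0
holder [ -0.5 134.7  24.3]
```

View pics/wrist8.png

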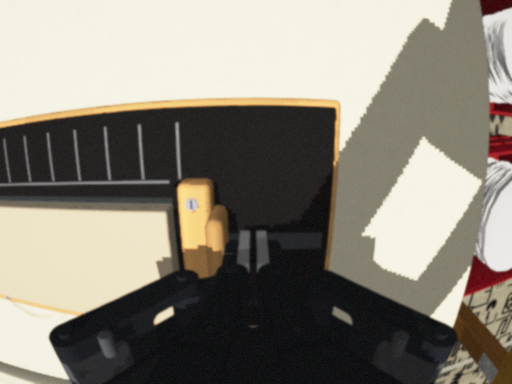

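>>> jog_arm([
  [0, -0.001, 0, 0, 0, 0, 1],
  [0, -0.002, 0, 0, 0, 0, 1],
  [0, -0.003, 0, 0, 0, 0, 1],
])

```text
time: 10.3
tool_pos: [482.5, -201.5, 24.3]
tcp_rot: [179.9, -0.0, 174.9]
ft_force: [1.2, 8.8, 2.1]
finger_gap: 0.1
```

>>> jog_arm([
  [0, -0.0005, 0, 0, 0, 0, 1],
  [0, -0.001, 0, 0, 0, 0, 1],
])

```text
time: 10.47
tool_pos: [482.4, -202.5, 24.3]
tcp_rot: [179.9, -0.0, 174.9]
ft_force: [0.6, 8.0, 2.2]
finger_gap: -0.3
```

>>> jog_arm([
  [0, -0.0005, 0, 0, 0, 0, 1],
  [0, -0.001, 0, 0, 0, 0, 1],
])

```text
time: 10.63
tool_pos: [482.3, -203.1, 24.3]
tcp_rot: [179.9, -0.0, 174.9]
ft_force: [1.2, 12.8, 3.3]
finger_gap: 0.4
```

>>> jog_arm([
  [0, -0.0005, 0, 0, 0, 0, 1],
  [0, -0.001, 0, 0, 0, 0, 1],
])

```text
time: 10.8
tool_pos: [482.3, -203.2, 24.3]
tcp_rot: [179.8, -0.0, 174.9]
ft_force: [1.5, 17.2, 6.0]
finger_gap: -0.1
```

```bash
python3 d.py; python3 snap.py 9 wrist
```

```text
t 10.8 tcp [ 482.3 -203.2   24.3] rot [179.8  -0.  174.9] q [ -29.    8.  108.    0.   64. -114.] F [ 1.5 17.2  6. ] gap -0.1
holder [ -0.5 130.1  24.3]
```

View pics/wrist9.png

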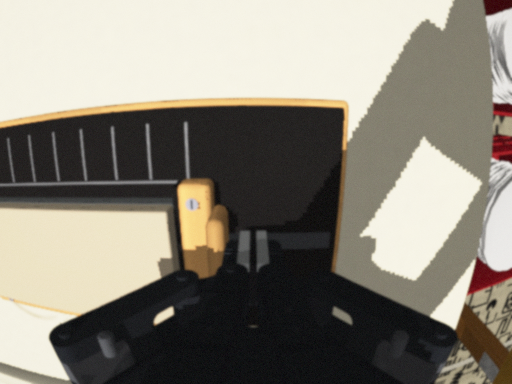

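The motion stalls at about 17 N, so the stone is against the stop. I'll back off and check.

>>> jog_arm([
  [0, 0.003, 0, 0, 0, 0, 1],
  [0, 0.01, 0, 0, 0, 0, 1],
  [0, 0.03, 0, 0, 0, 0, 1],
  [0, 0.05, -0.03, 0, 0, 0, 1],
  [0, 0.07, -0.07, 0, 0, 0, 1],
])

```text
time: 11.27
tool_pos: [484.9, -135.4, 88.6]
tcp_rot: [179.9, -0.4, 174.9]
ft_force: [1.9, 0.4, 0.9]
finger_gap: 0.3
```

>>> jog_arm([
  [0, 0.02, -0.04, 0, 0, 0, 1],
  [0, 0.03, -0.08, 0, 0, 0, 1],
  [0, 0.03, -0.12, 0, 0, 0, 1],
  [0, 0.03, -0.14, 0, 0, 0, 1],
  [0, 0.03, -0.14, 0, 0, 0, 1],
])

```text
time: 11.68
tool_pos: [494.0, -108.1, 238.9]
tcp_rot: [-179.8, 0.6, 174.9]
ft_force: [1.1, -0.6, 0.2]
finger_gap: -0.0
```

```bash
python3 d.py; python3 snap.py 10 top scene
```

```text
t 11.6833 tcp [ 494.  -108.1  238.9] rot [-179.8    0.6  174.9] q [ -18.   -8.  100.   -0.   87. -103.] F [ 1.1 -0.6  0.2] gap -0.0
holder [  2.8 225.8 238.9]
```

View pics/top10c.png

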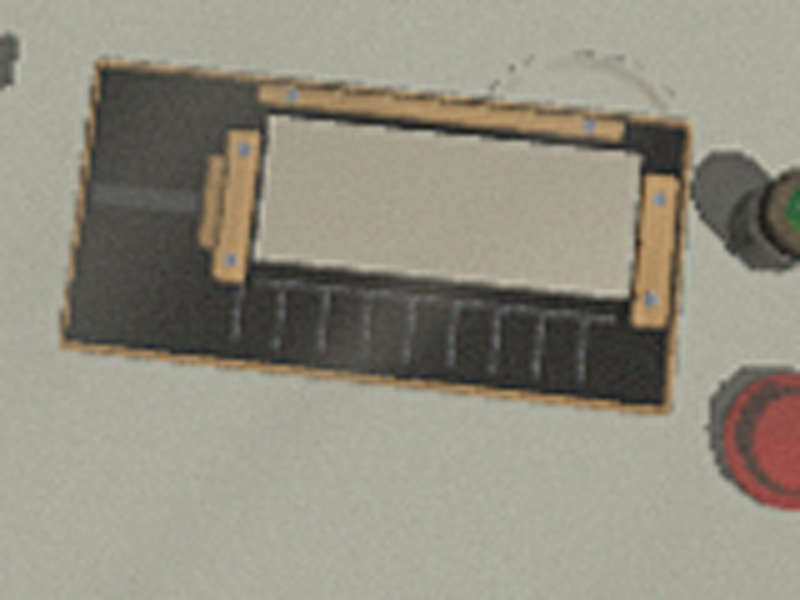

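View pics/scene10c.png

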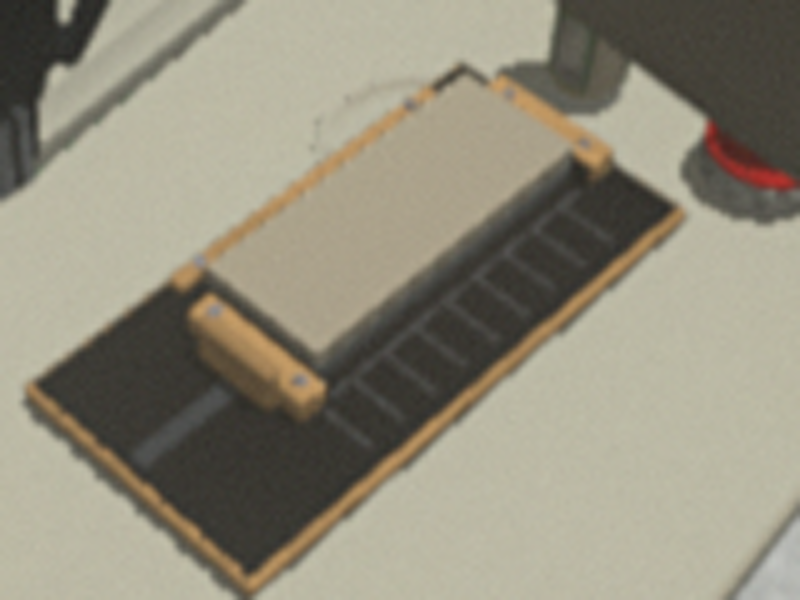

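View pics/top10.png

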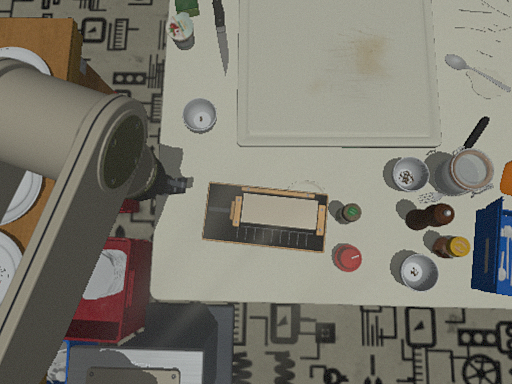

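```bash
sed -e 's/top5/top10/;s/scene5/scene10/' -e 's/^tt=.*/tt=un([(268,115),(255,260),(641,155),(629,298)],(190,170)); ts=un([(204,265),(317,357),(465,78),(578,160)],(215,170))/' fit3.py > fit4.py; python3 fit4.py
python3 - <<'E'
from h import *
T=pickle.load(open("top10.pkl","rb"))
h=(471.5,-332.8,-5.0)
for n,uv in (('jaw',[(260,132),(244,282)]),('stop',[(642,175),(632,325)])):
    for u in uv:
        p=ray(T,un(u,(190,170)),31); print(n,tf(0,0,5,[[p[0]-h[0],p[1]-h[1],0]])[0].round(1))
E
```

```text
[ 480.5 -331.4   -5.4] 0.78 [8.8 2.2 0. ] -0.36
[ 480.8 -332.4   -4.8] 0.19 [9.3 1.2 0. ] 0.24
[ 479.6 -329.7   -6.1] 0.56 [7.8 3.8 0. ] -1.09
jaw [36.7 95.2  0. ]
jaw [-36.4  94.4   0. ]
stop [ 35.5 -90.7   0. ]
stop [-36.7 -92.    0. ]
```

The top view shows the stone square (0.2 degrees) and centred at about holder (9, 1). There's a thin dark strip between the stone and the jaw, which is either the rubber facing or a gap. I'll look closer from above it.

>>> jog_arm([
  [-0.03, -0.02, 0.0, 0, 0, 0, 1],
  [-0.05, -0.05, 0.0, 0, 0, 0, 1],
  [-0.05, -0.09, 0.0, 0, 0, 0, 1],
  [-0.05, -0.12, 0.02, 0, 0, 0, 1],
  [-0.05, -0.13, 0.04, 0, 0, 0, 1],
])

```text
time: 12.2
tool_pos: [528.2, -245.2, 189.7]
tcp_rot: [-179.9, -0.1, 174.7]
ft_force: [-0.2, 0.0, -0.6]
finger_gap: -0.1
```

>>> jog_arm([
  [0, 0, 0, 0, 0, 0, 1],
  [0, 0, 0, 0, 0, 0, 1],
])

```text
time: 12.37
tool_pos: [526.8, -240.5, 187.8]
tcp_rot: [179.8, -0.4, 174.8]
ft_force: [0.4, 0.4, 0.7]
finger_gap: 0.1
```

```bash
python3 d.py; python3 snap.py 11 wrist; python3 - <<'E'
import cv2
p=cv2.imread("pics/wrist11.png")
cv2.imwrite("pics/w11c.png",cv2.resize(p[100:260,20:290],None,fx=2.9,fy=2.9,interpolation=cv2.INTER_CUBIC))
E
```

```text
t 12.3667 tcp [ 526.8 -240.5  187.8] rot [179.8  -0.4 174.8] q [ -30.    6.   91.   -0.   83. -114.] F [0.4 0.4 0.7] gap 0.1
holder [ 47.1  96.8 187.8]
```

View pics/wrist11.png

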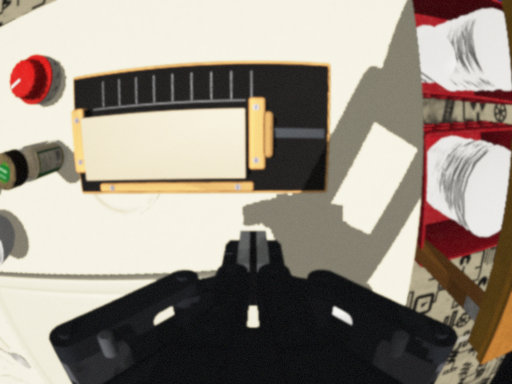

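View pics/w11c.png

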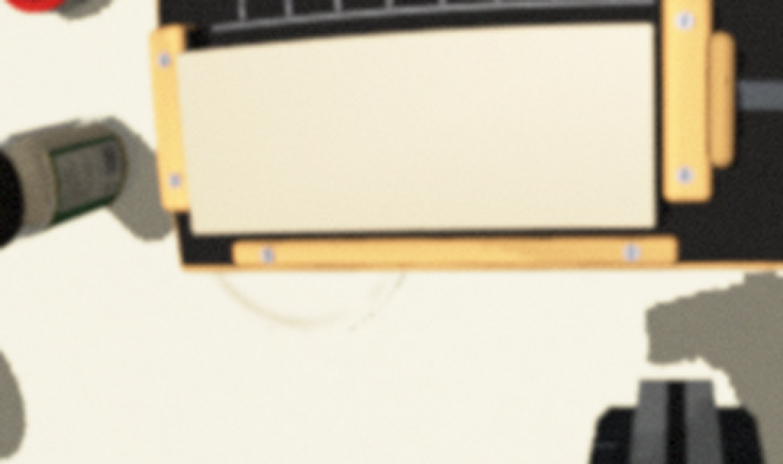

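The dark strip is about 3 mm wide, the same as it was while the jaw was driving the stone. The wood-to-wood distance of 186 mm matches 180 mm plus two 3 mm rubber facings, so the fit is snug. Next I hand it in.

```bash
python3 - <<'E'
from bench import r
print(r.hand_in())
E
```

```text
the job is handed in; nothing more can be done
None
```

The whetstone is lying flat on the rubber bed and held end to end between the jaw and the fixed stop. I never gripped or lifted it. The job was handed in at about 12.4 s on the robot's clock; no verdict was reported.

- **Topple:** I pushed the stone with shut fingertips 12 mm below its top edge. It tipped about its foot and landed flat, clear of the far lip. It was centred at about holder (5, 20) mm and turned about 2.4 degrees from the end blocks. I left that turn for the jaw to square rather than correcting it first.
- **Jaw:** I pushed the thumb plate in slowly. The force was about 4 N alone and 7 to 9 N with the stone, then it stalled with a rise to 17 N against the stop. I then backed the arm away.
- **Last checks:** The top camera put the stone at about holder (9, 1) mm, turned 0.2 degrees. The oblique camera disagreed a little, giving (8, 4) mm and -1.1 degrees; I trusted the top camera, whose fit was tighter (0.2 px against 0.6 px).
- **Jaw strip:** A dark strip about 3 mm wide shows between the stone and the jaw wood. I took it to be the rubber facing, because the stall force and the 186 mm between the two wood faces fit that. I did not measure it directly.
- **Other items:** The bowl, jar and timer look to be where they started, and the arm was clear of everything.

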